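# Slide the napkin ring off the bent bar

### The arm

A 6-joint arm with a two-finger parallel gripper is mounted at the origin on the work surface. World frame = base frame: x ahead of the robot, y to its left, z up, the work surface at z = 0. Lengths are in m, angles in degrees, forces in N, time in s.
With the tool pointing down it reaches from about 0.35 to 0.875 m from the base axis. Payload 4.2 kg.
Tool frame: the origin (TCP) lies on the centre line of the jaws, within the pads' length; the fingertips stand 11 mm ahead of it and the grasp point (between the pads) lies 8 mm behind it; z points along the fingers, y is the line along which they close (so a half turn about z gives the same grasp; the last joint's range is limited). The gripper opens to 87 mm and grips with 3 to 60 N. Pads are 19 mm wide; open, the fingers measure 117 mm over their backs; the gripper's body (75 mm by 190 mm) begins 51 mm behind the grasp point.
Start: joints at [84.087, 22.042, 0.453, 0, -68.411, -14.817], TCP at [0.221, 0.585, 0.234] pointing down, gripper open.
Joint ranges: [-179.83, 179.83], [-69.29, 118.12], [-61.27, 80.66], [-181.25, 117.63], [-171.15, -9.14], [-177.46, 177.46]. Speed limits (degrees/s): [159.86, 159.86, 180, 180, 180, 180].

### API

Orientations are given as a 3x3 rotation matrix whose columns are the frame's x, y, z axes.
In Python, from station import r gives the robot as it stands.
- The arm moves only by the tool servo_tool, never from a script. Its argument "commands" is a list that holds one entry, the list of rows, each a list of 7 numbers: the closure, from 0 (fully open) to 1 (shut), then the shift along the tool's x, y, z in mm, then the turn, a rotation vector about the tool's x, y, z in rad. In form: [[[claw, x, y, z, ax, ay, az], ...]]. A call has exactly 5 rows; each row is the pose to reach, as a shift and turn from the pose commanded when the call began, along the tool's axes at that moment; what a row does not reach only later rows make up. A row lasts 1/10 s, in which the tool goes at most 50 mm and 8.59 degrees, less where a joint would pass 70% of its speed; a pose out of reach is approached as far as the arm can. A call with a gripper value outside its range is refused whole. The fingers move at their own pace and stop on an object; the grip force is fixed at half the most. Time passes only in rows, so rows that repeat a pose let the fingers close, or fill a call up. It gives the time, the measured TCP pose, the force, the opening and the grip force at its end, in the units of the state.
- r.sense(): the state, without advancing time (a new reading comes with each control period).
- r.capture(name): name is "scene" or "side" or "wrist"; returns a dict with "pixels" (400x640x3 uint8, red, green, blue), "camera_matrix" (3x3 intrinsics, pixels), "R" (3x3) and "t" (3): a world point X has camera coordinates R X + t. Camera axes: x right, y down, z forward; pixel columns grow to the right and rows downward; lengths in m; the calibration is good to about 2 mm. A picture is of the moment at which its call begins. There is no depth.
- r.finish_job(): hands the job in; it is judged then, once.
The state is a dict: "time_s": time; "joints": joint angles; "joint_velocities": joint speeds; "effort": joint torques, N m; "tcp_pos": TCP position; "ee_rot": TCP orientation; "wrist_force": force on the tool from outside, world axes, zero at the start; "moment": the same for the moment, N m; "gripper_width": opening from 0.0 (shut) to 1.0 (fully open); "gripper_force": force on a finger pad.
Only numpy, scipy, OpenCV 4.12 (cv2) and the standard library are available. Lean on these libraries where they do the work, as an engineer would, in place of code of your own. Each camera call takes 0.05 s, during which the arm holds its last target. There are 200 camera calls.

### The job

Slide the square wooden napkin ring off the open end of the stand's bar, gently: the outer part of the bar is a little bent, nobody knows which way, so follow it by feel with no more than a light push (12 N at most) and do not force it. Then set the ring down flat on the tray beside the other napkin ring. Do not drop the ring on the counter, and leave everything else where it is.

Things in the scene. Friction and masses are not known exactly. Their poses are not given: they have to be found in the camera images.
- ring: Napkin ring to take off: dark wooden square tube, 42 x 42 mm outside, 34 mm long, with an 20 x 20 mm square hole along it, 40 to 80 g. Origin at its centre; y along the hole (the stand's y), z up at the start. It hangs on the bar's inner straight part, its centre about 4 mm below the bar's axis.
- stand: Napkin-ring stand, fixed: dark steel base plate 110 (x) x 150 (y) x 18 mm; upright post 18 mm thick at y = -70 mm, 130 mm high; a 12 mm thick steel bar from the post towards the stand's +y, its axis 120 mm above the counter. Origin: centre of the base's underside, z up. The bar is straight and level to the kink at y = -15 mm, bent there, then straight to its rounded open end.
- kink (a point): Point on the bar's axis where it is bent: 15 mm to the stand's -y of its origin, 120 mm up. From here the outer 115 mm of bar run straight to the open end, 0.13 rad (7.5 degrees) off the stand's y axis, but to any side (up, down, left, right or between): not measured, different every time. So the open end is 15 mm off the inner part's line. The bar does not give.
- tray: Low plywood tray, 190 (x) x 140 (y) mm, fixed, floor 6 mm thick, rim 6 mm wide and 14 mm high above the counter. Origin at the centre of its underside. The free half is at its -x side, the other napkin ring lies in its +x half.
- twin: The other napkin ring, the same as the first, lying on the tray's floor about 50 mm from the tray's centre to the tray's +x. Origin at its centre. To be left alone.
- mug: White mug, 80 mm wide, 92 mm high, on a cork disc 124 mm wide and 8 mm thick; origin at the centre of its underside. To be left alone.
- jar: Glass jar with wooden cap, 68 mm wide, 95 mm high; origin at the centre of its underside. To be left alone.
- tin: Metal tin, 76 mm wide, 110 mm high; origin at the centre of its underside. To be left alone.
- syrup: Amber glass bottle, 54 mm wide, 170 mm high; origin at the centre of its underside. To be left alone.
- spoon: Steel spoon 150 mm long lying on the counter; origin at the middle of its underside. To be left alone.
- pod: White coffee pod, 52 mm wide at the top, 44 mm high; origin at the centre of its underside. To be left alone.
Not all that is in view belongs to the job. What is shaped like the tray but green or purple is not meant.

How it is judged:
By the outcome, as a careful person would: the job done as asked, in the order asked, and still so for the second after the job is handed in, with the robot touching nothing.
It also fails if it takes over 58 s, if anything falls off the work surface, if the arm or the gripper's body presses on something with over 40 N, if the wrist force passes 120 N, or if a joint passes its speed limit or range.

## Working session

There is one attempt and no reset: what is moved stays moved. The work goes in short steps, Python scripts to look and compute and a tool call to move; the robot and the scene stay as the last step left them, time stands still between calls to the robot, and variables do not carry over. Pictures are saved under pics/ and viewed, at most 10 in all, crops included, and the job is handed in when it is done.

Besides the shell and the picture viewer there is one more tool, called after "Request:" as name(argument=value, ...) on one line, values as JSON. servo_tool: Moves the arm, as the interface text tells. Its arguments: {"type":"object","properties":{"commands":{"type":"array","items":{"type":"array","items":{"type":"array","items":{"type":"number"}}}}},"required":["commands"]}

```bash
mkdir -p pics; python3 - <<'E'
from station import r
import cv2,numpy as np
s=r.sense();print(s)
for n in("scene","side"):
    c=r.capture(n);cv2.imwrite(f"pics/{n}0.png",c["pixels"][:,:,::-1]);np.savez(f"{n}0.npz",**c)
    print(n,c["camera_matrix"].tolist(),(-c["R"].T@c["t"]).round(3),c["R"].round(3).tolist())
E
```

```text
{'time_s': 0.0, 'joints': array([ 8.40864976e+01,  2.20895008e+01,  3.77250141e-01, -2.84801784e-02,
       -6.84094615e+01, -1.48169615e+01]), 'joint_velocities': array([ 0.00165408,  0.05255089,  0.01056275, -0.03603558, -0.13643992,
       -0.01375875]), 'effort': array([-1.02629660e-03, -3.90660810e+01,  1.87400919e+01,  4.21975359e+00,
        1.09536221e-02, -2.03362583e-04]), 'tcp_pos': array([0.22100609, 0.583989  , 0.23245689]), 'ee_rot': array([[ 9.35191057e-01, -3.54142948e-01, -6.78590617e-04],
       [-3.54143584e-01, -9.35188781e-01, -2.06531082e-03],
       [ 9.68049306e-05,  2.17177872e-03, -9.99997637e-01]]), 'wrist_force': array([-0.01274451, -0.70977678, -0.06492098]), 'moment': array([ 0.00377602,  0.03374245, -0.02144508]), 'gripper_force': 0.0, 'gripper_width': 1.0014097040054557}
scene [[379.52167301920935, 0.0, 322.106369095948], [0.0, 379.52167301920935, 204.2980493353199], [0.0, 0.0, 1.0]] [1.469 0.007 0.683] [[0.1, 0.995, 0.01], [0.542, -0.046, -0.839], [-0.834, 0.089, -0.544]]
side [[495.14784854512124, 0.0, 313.7745854595505], [0.0, 495.14784854512124, 201.4937597925141], [0.0, 0.0, 1.0]] [ 0.5   -0.786  1.062] [[0.996, -0.093, 0.002], [-0.067, -0.729, -0.681], [0.065, 0.678, -0.732]]
```

View pics/scene0.png

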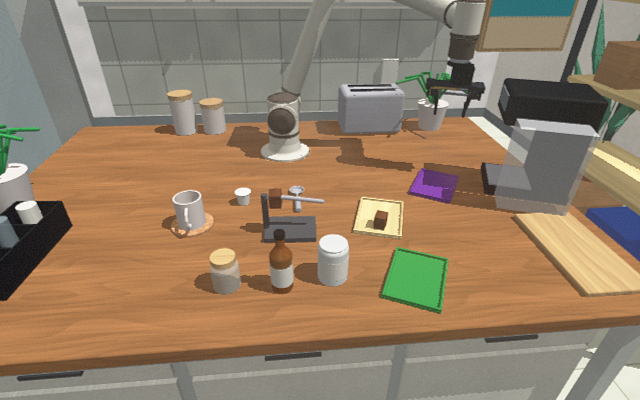

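View pics/side0.png

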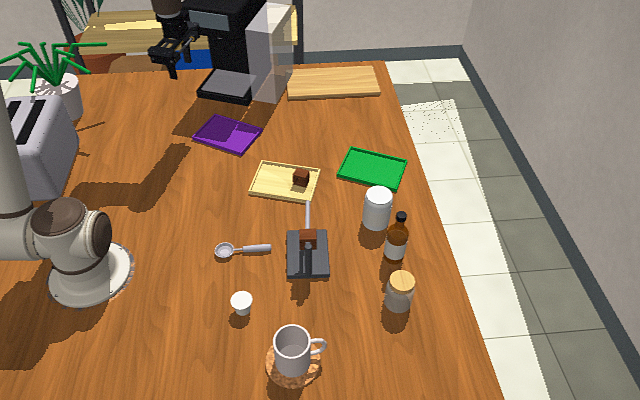

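The scene view shows the stand at about (290,225) with the target ring at (275,198) on its bar. The plywood tray is at (380,217) with the twin at (381,219). The green tray at (417,278) and the purple one at (434,185) are decoys. There are two ring candidates: (275,198) on the bar is the target, and (381,219) lies on the tray, so it is the twin. I'll enlarge both views to confirm.

```bash
python3 - <<'E'
import cv2,numpy as np
a=cv2.imread("pics/scene0.png")[180:250,250:410]; b=cv2.imread("pics/side0.png")[155:285,240:335]
a=cv2.resize(a,None,fx=5,fy=5,interpolation=cv2.INTER_CUBIC)
cv2.imwrite("pics/cropA.png",a) # 800x350
cv2.imwrite("pics/cropB.png",cv2.resize(b,None,fx=4.6,fy=4.6,interpolation=cv2.INTER_CUBIC))
E
```

```text
(no output)
```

View pics/cropA.png

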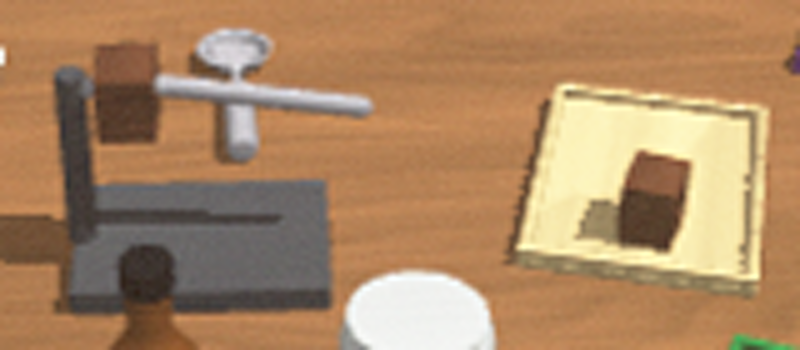

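View pics/cropB.png

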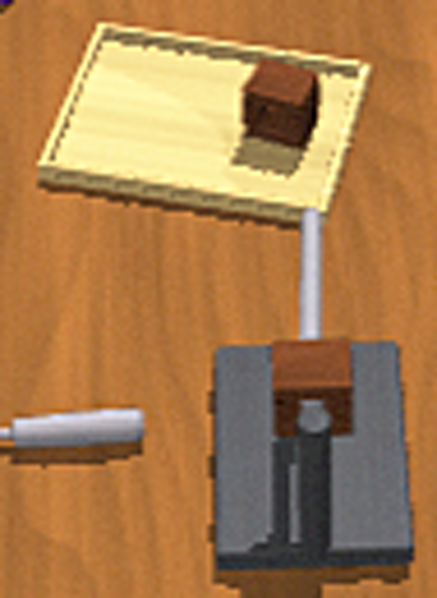

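```bash
cat > h.py <<'E'
import numpy as np
C={n:np.load(f"{n}0.npz") for n in("scene","side")}
def A(p): return np.array(p)/5+[250,180]-0.4
def B(p): return np.array(p)/4.6+[240,155]-0.4
def ray(n,p):
    c=C[n]; d=c["R"].T@np.linalg.inv(c["camera_matrix"])@np.array([*p,1.]); return -c["R"].T@c["t"],d
def plane(n,p,z):
    o,d=ray(n,p); return o+d*(z-o[2])/d[2]
def tri(a,b):
    M=[];v=[]
    for n,p in(("scene",a),("side",b)):
        o,d=ray(n,p);d/=np.linalg.norm(d);P=np.eye(3)-np.outer(d,d);M.append(P);v.append(P@o)
    x=np.linalg.lstsq(np.vstack(M),np.hstack(v),rcond=None)[0]
    return x,np.linalg.norm(np.vstack(M)@x-np.hstack(v))
E
python3 - <<'E'
from h import *
np.set_printoptions(precision=4,suppress=True)
print("base side",[plane("side",B(p),.018) for p in((217,348),(397,345),(411,553),(218,555))])
print("base scene",[plane("scene",A(p),.018) for p in((95,186),(327,180),(329,294),(68,298))])
print("tray side",[plane("side",B(p),.014) for p in((98,24),(370,66),(327,214),(40,168))])
print("tray scene",[plane("scene",A(p),.014) for p in((560,86),(768,105),(755,283),(518,252))])
print("tip",tri(A((367,106)),B((313,211))))
print("post top",tri(A((70,73)),B((315,408))))
print("barmid at ring exit",tri(A((165,85)),B((311,335))))
print("ring top front-ish", [plane("side",B(p),.137) for p in((276,341),(353,340),(352,387),(272,389))])
print("twin top", [plane("side",B(p),.048) for p in((260,60),(319,70),(307,113),(246,94))])
E
```

```text
base side [array([0.5098, 0.0811, 0.018 ]), array([0.6166, 0.0736, 0.018 ]), array([ 0.6079, -0.0747,  0.018 ]), array([ 0.5021, -0.0663,  0.018 ])]
base scene [array([ 0.5055, -0.054 ,  0.018 ]), array([0.5111, 0.0878, 0.018 ]), array([0.6241, 0.0794, 0.018 ]), array([ 0.615 , -0.0672,  0.018 ])]
tray side [array([0.4453, 0.3777, 0.014 ]), array([0.6257, 0.3195, 0.014 ]), array([0.5849, 0.1872, 0.014 ]), array([0.4054, 0.2441, 0.014 ])]
tray scene [array([0.4084, 0.2531, 0.014 ]), array([0.4433, 0.3858, 0.014 ]), array([0.63 , 0.325, 0.014]), array([0.5889, 0.1938, 0.014 ])]
tip (array([0.5694, 0.1049, 0.1072]), np.float64(0.0012455984488544552))
post top (array([ 0.5573, -0.0589,  0.1315]), np.float64(0.0011974244801680972))
barmid at ring exit (array([ 0.5604, -0.0055,  0.1242]), np.float64(0.0034871428034195465))
ring top front-ish [array([ 0.54  , -0.0157,  0.137 ]), array([ 0.5805, -0.0187,  0.137 ]), array([ 0.5769, -0.0502,  0.137 ]), array([ 0.5355, -0.0477,  0.137 ])]
twin top [array([0.5511, 0.2958, 0.048 ]), array([0.5884, 0.2829, 0.048 ]), array([0.5774, 0.2441, 0.048 ]), array([0.5399, 0.2649, 0.048 ])]
```

The crops confirm it: the target ring is on the bar next to the post and the twin is on the plywood tray. The bar's tip at crop A (367,106) and crop B (313,211) triangulates to about 13 mm below the bar line, so the outer part bends mostly downward.

```bash
cat >> h.py <<'E'
from scipy.spatial.transform import Rotation as Ro
def go(target,yaw):
    "shift (mm) and rotvec in tool axes from the measured pose to TCP target, tool y at yaw deg, pointing down"
    from station import r
    s=r.sense();R=s["ee_rot"];a=np.radians(yaw)
    y=np.array([np.cos(a),np.sin(a),0]);z=np.array([0,0,-1.]);D=np.c_[np.cross(y,z),y,z]
    print(s["time_s"],"tcp",s["tcp_pos"].round(4),"F",s["wrist_force"].round(2),"w",round(s["gripper_width"],3),
     "\nshift",(R.T@(np.array(target)-s["tcp_pos"])*1000).round(1),"turn",Ro.from_matrix(R.T@D).as_rotvec().round(4))
E
python3 - <<'E'
from h import *
go((.559,-.031,.2),176.4)
s=lambda p,q,z:print(plane("side",p,z).round(3),plane("scene",q,z).round(3))
s((400,215),(280,234),.17)  # syrup top
s((378,192),(333,242),.11)
E
```

```text
0.1 tcp [0.221  0.5841 0.2325] F [ 0.75  0.62 -0.49] w 0.999 
shift [533.9 455.5  33.5] turn [ 0.0017 -0.0014  1.2717]
[ 0.782 -0.022  0.17 ] [ 0.795 -0.014  0.17 ]
[0.76  0.115 0.11 ] [0.759 0.11  0.11 ]
```

Request:
servo_tool(commands=[[[0,35,30,0,0,0,0],[0,70,60,0,0,0,0],[0,105,90,0,0,0,0],[0,140,120,0,0,0,0],[0,175,150,0,0,0,0]]])

```text
time_s: 0.6
tcp_pos: [0.3321, 0.3803, 0.2332]
ee_rot: [[0.935, -0.354, -0.0], [-0.354, -0.935, -0.001], [-0.0, 0.001, -1.0]]
wrist_force: [-0.2, 0.2, -0.2]
gripper_width: 0.999
gripper_force: 0.0
```

Request:
servo_tool(commands=[[[0,36,31,0,0,0,0],[0,72,62,0,0,0,0],[0,108,92,0,0,0,0],[0,144,123,0,0,0,0],[0,180,153,0,0,0,0]]])

```text
time_s: 1.1
tcp_pos: [0.4462, 0.1735, 0.2334]
ee_rot: [[0.935, -0.354, -0.0], [-0.354, -0.935, -0.0], [-0.0, 0.0, -1.0]]
wrist_force: [0.6, 1.4, 0.7]
gripper_width: 0.999
gripper_force: 0.0
```

Request:
servo_tool(commands=[[[0,36,31,0,0,0,0.13],[0,72,62,0,0,0,0.26],[0,108,92,0,0,0,0.39],[0,144,123,0,0,0,0.52],[0,180,153,0,0,0,0.65]]])

```text
time_s: 1.6
tcp_pos: [0.5605, -0.0333, 0.2332]
ee_rot: [[0.526, -0.851, -0.001], [-0.851, -0.526, 0.0], [-0.0, 0.001, -1.0]]
wrist_force: [0.4, 0.2, 0.6]
gripper_width: 0.999
gripper_force: 0.0
```

Request:
servo_tool(commands=[[[0,0,0,0,0,0,0.13],[0,0,0,0,0,0,0.26],[0,0,0,0,0,0,0.39],[0,0,0,0,0,0,0.52],[0,0,0,0,0,0,0.622]]])

```text
time_s: 2.1
tcp_pos: [0.5598, -0.0315, 0.233]
ee_rot: [[-0.068, -0.998, -0.001], [-0.998, 0.068, -0.0], [0.0, 0.001, -1.0]]
wrist_force: [-0.1, 0.1, -0.2]
gripper_width: 0.995
gripper_force: 0.0
```

```bash
python3 - <<'E'
from h import *
from station import r
import cv2
go((.559,-.031,.2),176.4)
c=r.capture("wrist");cv2.imwrite("pics/w1.png",c["pixels"][:,:,::-1]);np.savez("wrist1.npz",**c)
E
```

```text
2.1 tcp [ 0.5598 -0.0315  0.233 ] F [-0.07  0.11 -0.19] w 0.995 
shift [-0.4  0.8 33. ] turn [ 0.0013 -0.0001 -0.0052]
```

View pics/w1.png

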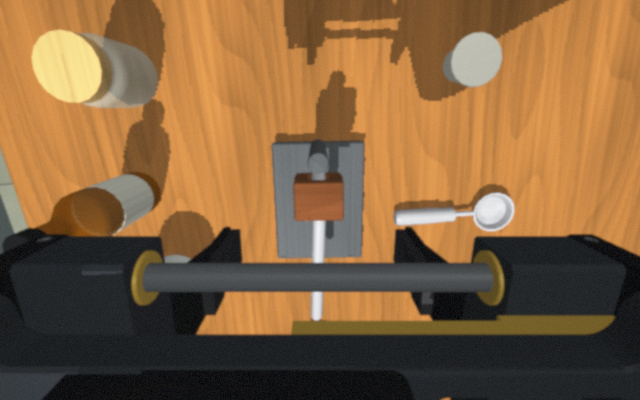

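The wrist view shows the ring at about (294–343, 174–220), with the post above it at (319,155) and the bar running down to (317,318).

```bash
python3 - <<'E'
from h import *
C["wrist"]=np.load("wrist1.npz");c=C["wrist"]
print(c["camera_matrix"].round(1).tolist(),(-c["R"].T@c["t"]).round(3),c["R"].round(3).tolist())
for p,z in(((294,174),.137),((342,173),.137),((343,220),.137),((295,220),.137),((318,160),.13),((317,318),.107),((319,225),.12),
  ((273,143),.018),((362,142),.018),((362,258),.018),((277,258),.018)): print(p,plane("wrist",p,z).round(4))
import cv2
im=c["pixels"][130:330,250:390][:,:,::-1]
cv2.imwrite("pics/w1c.png",cv2.resize(im,None,fx=3,fy=3,interpolation=cv2.INTER_CUBIC))
E
```

```text
[[310.5, 0.0, 317.3], [0.0, 310.5, 195.5], [0.0, 0.0, 1.0]] [ 0.556 -0.108  0.384] [[-0.998, 0.069, 0.0], [0.066, 0.959, 0.275], [0.019, 0.274, -0.961]]
(294, 174) [ 0.5781 -0.0568  0.137 ]
(342, 173) [ 0.5391 -0.0549  0.137 ]
(343, 220) [ 0.5402 -0.0143  0.137 ]
(295, 220) [ 0.5808 -0.0171  0.137 ]
(318, 160) [ 0.5579 -0.0657  0.13  ]
(317, 318) [0.5705 0.1043 0.107 ]
(319, 225) [ 0.5611 -0.0045  0.12  ]
(273, 143) [ 0.6101 -0.0707  0.018 ]
(362, 142) [ 0.5061 -0.0648  0.018 ]
(362, 258) [0.5105 0.085  0.018 ]
(277, 258) [0.6209 0.0774 0.018 ]
```

View pics/w1c.png

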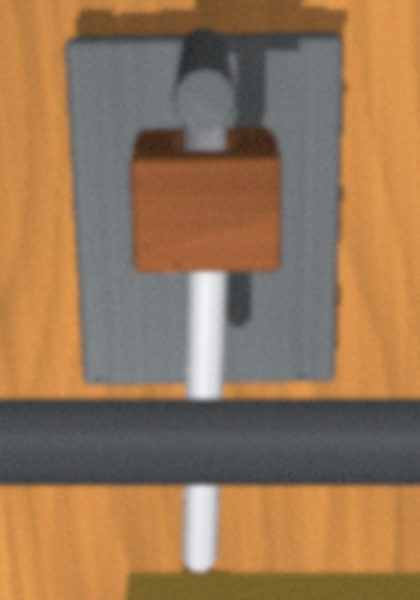

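Request:
servo_tool(commands=[[[0,1,0,27,0,0,0],[0,1,0,54,0,0,0],[0,1,0,80,0,0,0],[0,1,0,104,0,0,0],[0,1,0,119,0,0,0]]])

```text
time_s: 2.65
tcp_pos: [0.5587, -0.0324, 0.1122]
ee_rot: [[-0.061, -0.998, -0.004], [-0.998, 0.061, -0.0], [0.001, 0.004, -1.0]]
wrist_force: [0.3, -0.8, 0.0]
gripper_width: 0.995
gripper_force: 0.0
```

Request:
servo_tool(commands=[[[0.15,0,0,0,0,0,0],[0.3,0,0,0,0,0,0],[0.4,0,0,0,0,0,0],[0.45,0,0,0,0,0,0],[0.5,0,0,0,0,0,0]]])

```text
time_s: 3.15
tcp_pos: [0.5605, -0.0322, 0.1154]
ee_rot: [[-0.063, -0.998, 0.002], [-0.998, 0.063, 0.0], [-0.0, -0.002, -1.0]]
wrist_force: [0.4, 0.5, -0.0]
gripper_width: 0.632
gripper_force: 0.0
```

Request:
servo_tool(commands=[[[0.55,0,0,0,0,0,0],[0.6,0,0,0,0,0,0],[0.65,0,0,0,0,0,0],[0.7,0,0,0,0,0,0],[0.75,0,0,0,0,0,0]]])

```text
time_s: 3.65
tcp_pos: [0.5601, -0.0323, 0.1148]
ee_rot: [[-0.063, -0.998, 0.0], [-0.998, 0.063, -0.0], [0.0, -0.0, -1.0]]
wrist_force: [-1.9, 1.2, 2.5]
gripper_width: 0.483
gripper_force: 30.0
```

Request:
servo_tool(commands=[[[0.8,0,0,-1,0,0,0],[0.8,0,0,-2,0,0,0],[0.8,0,0,-3,0,0,0],[0.8,0,0,-4,0,0,0],[0.8,0,0,-4,0,0,0]]])

```text
time_s: 4.15
tcp_pos: [0.5602, -0.0323, 0.1186]
ee_rot: [[-0.063, -0.998, 0.0], [-0.998, 0.063, 0.0], [-0.0, -0.0, -1.0]]
wrist_force: [-0.6, 0.4, -0.7]
gripper_width: 0.481
gripper_force: 30.0
```

Request:
servo_tool(commands=[[[0.8,-2,0,0,0,0,0],[0.8,-4,0,0,0,0,0],[0.8,-6,0,0,0,0,0],[0.8,-8,0,0,0,0,0],[0.8,-10,0,0,0,0,0]]])

```text
time_s: 4.65
tcp_pos: [0.5607, -0.0221, 0.1185]
ee_rot: [[-0.063, -0.998, 0.0], [-0.998, 0.063, 0.0], [-0.0, -0.0, -1.0]]
wrist_force: [0.2, -0.3, -0.2]
gripper_width: 0.478
gripper_force: 30.0
```

Request:
servo_tool(commands=[[[0.8,-2,0,0,0,0.01,0],[0.8,-4,0,0.1,0,0.02,0],[0.8,-6,0,0.1,0,0.03,0],[0.8,-8,0,0.2,0,0.04,0],[0.8,-10,0,0.3,0,0.05,0]]])

```text
time_s: 5.15
tcp_pos: [0.5613, -0.0121, 0.1182]
ee_rot: [[-0.063, -0.998, -0.003], [-0.997, 0.063, -0.051], [0.051, 0.0, -0.999]]
wrist_force: [0.9, -0.8, -0.5]
gripper_width: 0.475
gripper_force: 30.0
```

Request:
servo_tool(commands=[[[0.8,-2,0,0,0,0.01,0],[0.8,-4,0,0.1,0,0.02,0],[0.8,-6,-0.1,0.1,0,0.03,0],[0.8,-8,-0.1,0.2,0,0.035,0],[0.8,-10,-0.1,0.2,0,0.04,0]]])

```text
time_s: 5.65
tcp_pos: [0.562, -0.0022, 0.1175]
ee_rot: [[-0.063, -0.998, -0.006], [-0.994, 0.063, -0.09], [0.09, 0.0, -0.996]]
wrist_force: [0.7, -0.2, 0.4]
gripper_width: 0.478
gripper_force: 30.0
```

Request:
servo_tool(commands=[[[0.8,-2,0,0,0,0.01,0],[0.8,-4,0,0.1,0,0.02,0],[0.8,-6,-0.1,0.1,0,0.03,0],[0.8,-8,-0.1,0.2,0,0.035,0],[0.8,-10,-0.2,0.2,0,0.038,0]]])

```text
time_s: 6.15
tcp_pos: [0.5629, 0.0078, 0.1164]
ee_rot: [[-0.062, -0.998, -0.008], [-0.99, 0.063, -0.128], [0.128, 0.0, -0.992]]
wrist_force: [-0.5, -0.1, -0.2]
gripper_width: 0.481
gripper_force: 30.0
```

Request:
servo_tool(commands=[[[0.8,-3,-0.1,0,0,0,0],[0.8,-6,-0.1,0,0,0,0],[0.8,-9,-0.2,0,0,0,0],[0.8,-12,-0.2,0,0,0,0],[0.8,-15,-0.3,0,0,0,0]]])

```text
time_s: 6.65
tcp_pos: [0.5642, 0.0226, 0.1145]
ee_rot: [[-0.062, -0.998, -0.008], [-0.99, 0.063, -0.127], [0.128, -0.0, -0.992]]
wrist_force: [-0.0, 0.4, -1.5]
gripper_width: 0.481
gripper_force: 30.0
```

Request:
servo_tool(commands=[[[0.8,-3,-0.1,0,0,0,0],[0.8,-6,-0.1,0,0,0,0],[0.8,-9,-0.2,0,0,0,0],[0.8,-12,-0.2,0,0,0,0],[0.8,-15,-0.3,0,0,0,0]]])

```text
time_s: 7.15
tcp_pos: [0.5654, 0.0374, 0.1126]
ee_rot: [[-0.062, -0.998, -0.008], [-0.99, 0.063, -0.127], [0.128, 0.0, -0.992]]
wrist_force: [-0.1, 0.7, -0.4]
gripper_width: 0.48
gripper_force: 30.0
```

```bash
python3 - <<'E'
from h import *
from station import r
import cv2
go((.559,-.031,.2),176.4)
ims=[]
for n,(x,y,w,h) in(("wrist",(220,100,200,200)),("side",(260,160,100,100)),("scene",(250,160,100,100))):
    c=r.capture(n);im=c["pixels"][y:y+h,x:x+w,::-1];ims.append(cv2.resize(im,(400,400) if n!="scene" else (400,400),interpolation=cv2.INTER_CUBIC))
cv2.imwrite("pics/m2.png",cv2.resize(np.hstack(ims[1:]),(800,400)))
E
```

```text
7.15 tcp [0.5654 0.0374 0.1126] F [-0.07  0.65 -0.44] w 0.48 
shift [ 79.3   2.1 -77.9] turn [ 0.00e+00 -1.28e-01 -1.00e-04]
```

View pics/m2.png

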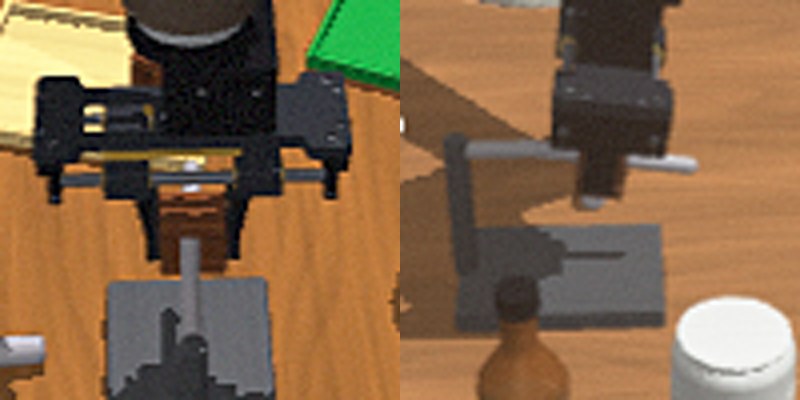

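The side view shows the ring held between the fingers with the bar through its hole at (190,240). In the scene view the bar's tip still sticks out at (690,165). Contact forces are near zero, so I'll continue.

Request:
servo_tool(commands=[[[0.8,-3,-0.1,0,0,0,0],[0.8,-6,-0.1,0,0,0,0],[0.8,-9,-0.2,0,0,0,0],[0.8,-12,-0.2,0,0,0,0],[0.8,-15,-0.3,0,0,0,0]]])

```text
time_s: 7.8
tcp_pos: [0.5666, 0.0523, 0.1107]
ee_rot: [[-0.062, -0.998, -0.008], [-0.99, 0.063, -0.127], [0.128, -0.0, -0.992]]
wrist_force: [-0.1, -0.2, -0.4]
gripper_width: 0.482
gripper_force: 30.0
```

Request:
servo_tool(commands=[[[0.8,-3,-0.1,0,0,0,0],[0.8,-6,-0.1,0,0,0,0],[0.8,-9,-0.2,0,0,0,0],[0.8,-12,-0.2,0,0,0,0],[0.8,-15,-0.3,0,0,0,0]]])

```text
time_s: 8.3
tcp_pos: [0.5678, 0.0671, 0.1087]
ee_rot: [[-0.062, -0.998, -0.008], [-0.99, 0.063, -0.127], [0.128, 0.0, -0.992]]
wrist_force: [-0.5, 0.8, -0.2]
gripper_width: 0.479
gripper_force: 30.0
```

Request:
servo_tool(commands=[[[0.8,-3,-0.1,0,0,0,0],[0.8,-6,-0.1,0,0,0,0],[0.8,-9,-0.2,0,0,0,0],[0.8,-12,-0.2,0,0,0,0],[0.8,-15,-0.3,0,0,0,0]]])

```text
time_s: 8.8
tcp_pos: [0.5691, 0.0819, 0.1068]
ee_rot: [[-0.062, -0.998, -0.008], [-0.99, 0.063, -0.127], [0.128, 0.0, -0.992]]
wrist_force: [0.4, 0.3, 0.5]
gripper_width: 0.48
gripper_force: 30.0
```

Request:
servo_tool(commands=[[[0.8,-3,-0.1,0,0,0,0],[0.8,-6,-0.1,0,0,0,0],[0.8,-9,-0.1,0,0,0,0],[0.8,-12,-0.1,0,0,0,0],[0.8,-15,-0.1,0,0,0,0]]])

```text
time_s: 9.3
tcp_pos: [0.5701, 0.0967, 0.1049]
ee_rot: [[-0.062, -0.998, -0.008], [-0.99, 0.063, -0.127], [0.128, 0.0, -0.992]]
wrist_force: [0.7, 0.9, -1.3]
gripper_width: 0.478
gripper_force: 30.0
```

Request:
servo_tool(commands=[[[0.8,-3,0,0,0,0,0],[0.8,-6,0,0,0,0,0],[0.8,-9,0,0,0,0,0],[0.8,-12,0,0,0,0,0],[0.8,-15,0,0,0,0,0]]])

```text
time_s: 9.8
tcp_pos: [0.5711, 0.1116, 0.103]
ee_rot: [[-0.062, -0.998, -0.008], [-0.99, 0.063, -0.127], [0.128, -0.0, -0.992]]
wrist_force: [-0.3, -0.2, -0.3]
gripper_width: 0.482
gripper_force: 30.0
```

Request:
servo_tool(commands=[[[0.8,-3,0,0,0,0,0],[0.8,-6,0,0,0,0,0],[0.8,-9,0,0,0,0,0],[0.8,-12,0,0,0,0,0],[0.8,-15,0,0,0,0,0]]])

```text
time_s: 10.3
tcp_pos: [0.572, 0.1264, 0.1011]
ee_rot: [[-0.062, -0.998, -0.008], [-0.99, 0.063, -0.127], [0.128, -0.0, -0.992]]
wrist_force: [0.4, -0.5, -1.3]
gripper_width: 0.481
gripper_force: 30.0
```

Request:
servo_tool(commands=[[[0.8,-3,0,0,0,0,0],[0.8,-6,0,0,0,0,0],[0.8,-9,0,0,0,0,0],[0.8,-12,0,0,0,0,0],[0.8,-15,0,0,0,0,0]]])

```text
time_s: 10.8
tcp_pos: [0.573, 0.1413, 0.0992]
ee_rot: [[-0.062, -0.998, -0.008], [-0.99, 0.063, -0.127], [0.128, -0.0, -0.992]]
wrist_force: [-1.1, -0.4, -0.5]
gripper_width: 0.482
gripper_force: 30.0
```

```bash
python3 - <<'E'
from h import *
from station import r
import cv2
ims=[]
for n,(x,y,w,h) in(("side",(260,140,100,100)),("scene",(260,160,100,100))):
    c=r.capture(n);im=c["pixels"][y:y+h,x:x+w,::-1];ims.append(cv2.resize(im,(400,400),interpolation=cv2.INTER_CUBIC))
cv2.imwrite("pics/m3.png",np.hstack(ims))
go((.473,.300,.16),162)
E
```

```text
10.9 tcp [0.573  0.1414 0.0992] F [-0.56  0.28 -0.5 ] w 0.478 
shift [-143.   109.7  -79.7] turn [-0.0162 -0.1273  0.2512]
```

View pics/m3.png

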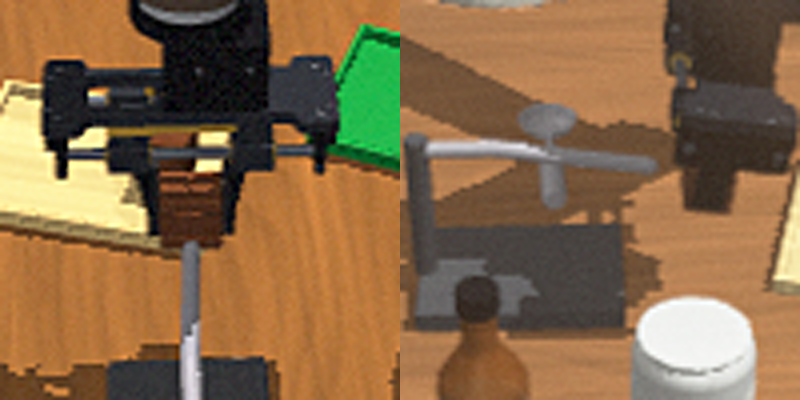

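The ring is clear of the bar: the tip shows free at (655,165) in the scene view, with the ring beyond it. Next I lift, level the ring and carry it to the tray's free half.

Request:
servo_tool(commands=[[[0.8,-5,0,-16,0,0,0],[0.8,-10,0,-32,0,0,0],[0.8,-15,0,-48,0,0,0],[0.8,-20,0,-64,0,0,0],[0.8,-25,0,-80,0,0,0]]])

```text
time_s: 11.4
tcp_pos: [0.575, 0.1761, 0.176]
ee_rot: [[-0.063, -0.998, -0.008], [-0.99, 0.063, -0.127], [0.128, 0.0, -0.992]]
wrist_force: [1.3, 1.4, -0.9]
gripper_width: 0.481
gripper_force: 30.0
```

Request:
servo_tool(commands=[[[0.8,-23,22,0,-0.003,-0.026,0.05],[0.8,-47,44,0,-0.006,-0.051,0.1],[0.8,-70,66,0,-0.01,-0.077,0.15],[0.8,-94,88,0,-0.013,-0.102,0.2],[0.8,-118,110,0,-0.016,-0.127,0.251]]])

```text
time_s: 11.9
tcp_pos: [0.4719, 0.3005, 0.1603]
ee_rot: [[-0.311, -0.95, 0.0], [-0.95, 0.311, 0.001], [-0.001, 0.0, -1.0]]
wrist_force: [1.0, 0.1, -0.6]
gripper_width: 0.479
gripper_force: 30.0
```

```bash
python3 - <<'E'
from h import *
from station import r
import cv2
go((.4737,.2993,.03),162)
c=r.capture("wrist");np.savez("wrist3.npz",**c);w=c["pixels"][:,:,::-1]
s=r.capture("side")["pixels"][120:220,220:345,::-1]
cv2.imwrite("pics/m4.png",np.vstack([cv2.resize(w,(480,300)),cv2.resize(s,(375,300),interpolation=cv2.INTER_CUBIC)[:,:,:] if 0 else cv2.copyMakeBorder(cv2.resize(s,(375,300),interpolation=cv2.INTER_CUBIC),0,0,0,105,0)]))
E
```

```text
11.9 tcp [0.4719 0.3005 0.1603] F [ 0.95  0.06 -0.61] w 0.479 
shift [  0.7  -2.1 130.3] turn [ 0.0001  0.0009 -0.0025]
```

View pics/m4.png

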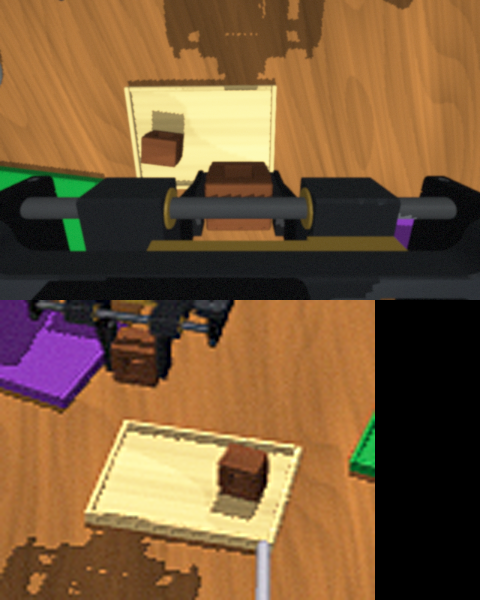

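The wrist view shows the tray at (126–275, 86–185) and the twin at (162,147), and the ring is level in the jaws. The side view shows the free half directly below. I'll check the tray position with the wrist calibration before lowering.

```bash
python3 - <<'E'
from h import *
C["wrist"]=np.load("wrist3.npz")
k=4/3
for p in((126,88),(276,86)): print(plane("wrist",(p[0]*k,p[1]*k),.014).round(4))
ex=np.array([.952,-.307]);ey=np.array([.307,.952]);c=np.array([.5165,.2855])
print("expected",c+95*ex/1e3-70*ey/1e3,c-95*ex/1e3-70*ey/1e3)
E
```

```text
[0.5845 0.1934 0.014 ]
[0.407  0.2491 0.014 ]
expected [0.58545  0.189695] [0.40457  0.248025]
```

Request:
servo_tool(commands=[[[0.8,1,-2,16,0,0,0],[0.8,1,-2,32,0,0,0],[0.8,1,-2,48,0,0,0],[0.8,1,-2,64,0,0,0],[0.8,1,-2,80,0,0,0]]])

```text
time_s: 12.5
tcp_pos: [0.4749, 0.2976, 0.0798]
ee_rot: [[-0.309, -0.951, 0.0], [-0.951, 0.309, -0.001], [0.0, -0.0, -1.0]]
wrist_force: [-0.1, 0.1, -0.7]
gripper_width: 0.478
gripper_force: 30.0
```

Tray position agrees to within a few mm. Lowering.

Request:
servo_tool(commands=[[[0.8,-1,0,13,0,0,0],[0.8,-1,0,25,0,0,0],[0.8,-1,0,36,0,0,0],[0.8,-1,0,44,0,0,0],[0.8,-1,0,48,0,0,0]]])

```text
time_s: 13.0
tcp_pos: [0.4745, 0.2988, 0.0315]
ee_rot: [[-0.309, -0.951, -0.001], [-0.951, 0.309, -0.001], [0.001, 0.0, -1.0]]
wrist_force: [0.1, -0.5, -0.7]
gripper_width: 0.482
gripper_force: 30.0
```

Request:
servo_tool(commands=[[[0.8,0,0,0.5,0,0,0],[0.8,0,0,1,0,0,0],[0.8,0,0,1.5,0,0,0],[0.8,0,0,2,0,0,0],[0.8,0,0,2.5,0,0,0]]])

```text
time_s: 13.5
tcp_pos: [0.4747, 0.2992, 0.0301]
ee_rot: [[-0.309, -0.951, 0.0], [-0.951, 0.309, 0.0], [-0.0, -0.0, -1.0]]
wrist_force: [0.4, 0.4, -0.8]
gripper_width: 0.477
gripper_force: 30.0
```

Request:
servo_tool(commands=[[[0.8,0,0,0.3,0,0,0],[0.8,0,0,0.6,0,0,0],[0.8,0,0,0.9,0,0,0],[0.8,0,0,1.2,0,0,0],[0.8,0,0,1.5,0,0,0]]])

```text
time_s: 14.0
tcp_pos: [0.4746, 0.299, 0.0283]
ee_rot: [[-0.309, -0.951, -0.0], [-0.951, 0.309, -0.0], [0.0, -0.0, -1.0]]
wrist_force: [0.5, 0.2, -1.4]
gripper_width: 0.48
gripper_force: 30.0
```

Request:
servo_tool(commands=[[[0.8,0,0,0.3,0,0,0],[0.8,0,0,0.6,0,0,0],[0.8,0,0,0.9,0,0,0],[0.8,0,0,1.2,0,0,0],[0.8,0,0,1.5,0,0,0]]])

```text
time_s: 14.5
tcp_pos: [0.4746, 0.299, 0.0268]
ee_rot: [[-0.309, -0.951, 0.0], [-0.951, 0.309, -0.0], [0.0, -0.0, -1.0]]
wrist_force: [0.5, -1.3, -0.3]
gripper_width: 0.478
gripper_force: 30.0
```

Request:
servo_tool(commands=[[[0.8,0,0,0.2,0,0,0],[0.8,0,0,0.4,0,0,0],[0.8,0,0,0.6,0,0,0],[0.8,0,0,0.8,0,0,0],[0.8,0,0,0.8,0,0,0]]])

```text
time_s: 15.0
tcp_pos: [0.4746, 0.299, 0.026]
ee_rot: [[-0.309, -0.951, 0.0], [-0.951, 0.309, -0.0], [0.0, -0.0, -1.0]]
wrist_force: [-0.4, 0.7, -0.3]
gripper_width: 0.485
gripper_force: 30.0
```

Request:
servo_tool(commands=[[[0.8,0,0,0.2,0,0,0],[0.8,0,0,0.4,0,0,0],[0.8,0,0,0.6,0,0,0],[0.8,0,0,0.8,0,0,0],[0.8,0,0,0.8,0,0,0]]])

```text
time_s: 15.5
tcp_pos: [0.4747, 0.299, 0.026]
ee_rot: [[-0.309, -0.951, 0.0], [-0.951, 0.309, -0.0], [0.0, -0.0, -1.0]]
wrist_force: [-1.6, -2.1, 5.4]
gripper_width: 0.478
gripper_force: 30.0
```

Request:
servo_tool(commands=[[[0.8,0,0,0.2,0,0,0],[0.8,0,0,0.4,0,0,0],[0.8,0,0,0.6,0,0,0],[0.8,0,0,0.6,0,0,0],[0.8,0,0,0.6,0,0,0]]])

```text
time_s: 16.0
tcp_pos: [0.4746, 0.2991, 0.0259]
ee_rot: [[-0.309, -0.951, 0.0], [-0.951, 0.309, -0.0], [0.0, -0.0, -1.0]]
wrist_force: [-2.6, -2.4, 8.9]
gripper_width: 0.483
gripper_force: 30.0
```

The ring is on the tray floor. I'll ease the push off, open the jaws partly, then rise.

Request:
servo_tool(commands=[[[0.8,0,0,-0.5,0,0,0],[0.8,0,0,-1,0,0,0],[0.45,0,0,-1,0,0,0],[0.42,0,0,-1,0,0,0],[0.4,0,0,-1,0,0,0]]])

```text
time_s: 16.5
tcp_pos: [0.4746, 0.299, 0.0252]
ee_rot: [[-0.309, -0.951, -0.0], [-0.951, 0.309, -0.001], [0.001, 0.0, -1.0]]
wrist_force: [0.2, 0.6, 0.6]
gripper_width: 0.583
gripper_force: 0.0
```

Request:
servo_tool(commands=[[[0.38,0,0,0,0,0,0],[0.36,0,0,0,0,0,0],[0.36,0,0,-2,0,0,0],[0.36,0,0,-6,0,0,0],[0.36,0,0,-12,0,0,0]]])

```text
time_s: 17.0
tcp_pos: [0.4745, 0.299, 0.0378]
ee_rot: [[-0.309, -0.951, -0.0], [-0.951, 0.309, -0.001], [0.001, 0.0, -1.0]]
wrist_force: [-0.1, 1.1, 0.1]
gripper_width: 0.642
gripper_force: 0.0
```

Request:
servo_tool(commands=[[[0.36,0,0,-20,0,0,0],[0.36,0,0,-45,0,0,0],[0.36,0,0,-75,0,0,0],[0.36,0,0,-105,0,0,0],[0.36,0,0,-130,0,0,0]]])

```text
time_s: 17.5
tcp_pos: [0.4749, 0.2993, 0.1702]
ee_rot: [[-0.309, -0.951, 0.002], [-0.951, 0.309, 0.001], [-0.002, -0.001, -1.0]]
wrist_force: [0.4, 0.7, 0.7]
gripper_width: 0.641
gripper_force: 0.0
```

```bash
python3 - <<'E'
from h import *
from station import r
import cv2
go((.4737,.2993,.03),162)
w=r.capture("scene")["pixels"][150:290,220:440,::-1]
s=r.capture("side")["pixels"][120:290,200:345,::-1]
f=lambda i,h:cv2.resize(i,(int(i.shape[1]*h/i.shape[0]),h),interpolation=cv2.INTER_CUBIC)
cv2.imwrite("pics/m5.png",np.hstack([f(w,320),f(s,320)]))
E
```

```text
17.5 tcp [0.4749 0.2993 0.1702] F [0.4  0.69 0.66] w 0.641 
shift [  0.6   1.3 140.2] turn [-0.0013  0.0018 -0.    ]
```

View pics/m5.png

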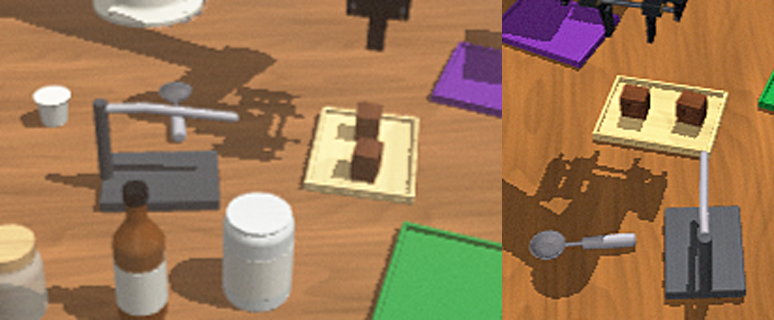

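Both rings lie flat on the plywood tray, the placed one at (368,120) and the twin at (367,160). The bar is empty, nothing else has moved, and the gripper is clear.

```bash
python3 -c "
from station import r
print(r.finish_job())"
```

```text
the job is handed in; nothing more can be done
None
```

The ring came off the bar with no more than about 2 N of measured contact force and now lies flat on the plywood tray beside the twin; everything else is where it was, and the job was handed in at about 17.5 s.

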